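# Open the sander's dust gate fully and start the sander

### The job

With closed fingertips, push the orange dust-gate lever past its half-open click all the way to the fully open stop; then press the green start button right in and let it come out again. Only push: do not grip the lever or pick anything up. Leave the blue gate shut, the red stop button alone, and the things lying around where they are.

Things in the scene. Friction and masses are not known exactly. Their poses are not given: they have to be found in the camera images.
- orange_gate: The sander's dust gate: grey steel casing fixed to the bench, 100 mm (local x) x 220 mm (local y), 40 mm tall, origin at the middle of its underside. Two rails along its long sides, 50 mm high; a sliding steel shutter plate with its orange paddle lever. Apart from the paddle nothing on it is higher than 56 mm. When shut the paddle stands at local y = -30 mm, fully open at +50 mm.
- orange_lever (a joint): travel of the orange gate lever in m along its casing's local +y: 0 shut (red marks), 0.040 half open (yellow marks), 0.080 fully open, hard stop (green marks). Spring detents hold it at all three; leaving one takes a push of up to about 10 N, then the spring carries the lever on to within 3 mm of the next, where it stays. Starts within 6 mm of shut.
- orange_paddle (a point): centre of the top face of the orange upright paddle, 105 mm above the bench; travels with the lever. Paddle: 34 mm along local x, 12 mm along y, from 45 to 105 mm above the bench. Local +y is the opening direction, z up. When shut, the flat shutter plate (top at 46 mm) runs 71 mm behind the paddle (-y).
- blue_gate: Another machine's dust gate: grey steel casing fixed to the bench, 100 mm (local x) x 220 mm (local y), 40 mm tall, origin at the middle of its underside. Two rails along its long sides, 50 mm high; a sliding steel shutter plate with its blue paddle lever. Apart from the paddle nothing on it is higher than 56 mm. When shut the paddle stands at local y = -30 mm, fully open at +50 mm.
- blue_lever (a joint): travel of the blue gate lever in m along its casing's local +y: 0 shut (red marks), 0.040 half open (yellow marks), 0.080 fully open, hard stop (green marks). Spring detents hold it at all three; leaving one takes a push of up to about 10 N, then the spring carries the lever on to within 3 mm of the next, where it stays. Starts within 6 mm of shut.
- blue_paddle (a point): centre of the top face of the blue upright paddle, 105 mm above the bench; travels with the lever. Paddle: 34 mm along local x, 12 mm along y, from 45 to 105 mm above the bench. Local +y is the opening direction, z up. When shut, the flat shutter plate (top at 46 mm) runs 71 mm behind the paddle (-y).
- start_top (a point): centre of the top face of the green start button, radius 14 mm, on a yellow switch box (80 x 130 mm, 40 mm tall, fixed to the bench). Pressed straight down.
- start (a joint): travel of the green button in m: 0 out, 0.006 fully in (about 5 N); springs back when released.
- stop_top (a point): centre of the top face of the red stop button, same make, on the same box, 66 mm beside the green one.
- stop (a joint): travel of the red button in m: 0 out, 0.006 fully in.
- cup: bystander: turned pale-wood cup blank, 54 mm wide, 60 mm tall, loose; origin at the middle of its underside
- tile: bystander: square pine tile 75 x 75 x 12 mm, loose; origin at the middle of its underside
- tin: bystander: round tin with pale metal lid and orange label, 80 mm wide, 75 mm tall, loose; origin at the middle of its underside
- jar: bystander: amber jar with white cap, 60 mm wide, 90 mm tall, loose; origin at the middle of its underside
- sanding_block: bystander: cork sanding block 100 x 60 x 34 mm, grey underside, loose; origin at the middle of its underside
- ring: bystander: wooden ring lying flat, 76 mm outside, 22 mm tall, loose; origin at the middle of its underside
- brush: bystander: brush with a wooden handle lying flat, loose, lying along its local x

How it is judged:
On the way, in this order (a step that is already met when the one before it is completed fails the run):
1. the orange gate lever is at its fully open stop (value of joint orange_lever above 0.075 m), for 0.2 s.
2. the green start button is pressed in (value of joint start above 0.0042 m), for 0.05 s.
At the end, for the whole second after the job is handed in: The orange lever rests within 5 mm of its fully open stop, the green button has been pressed (over 4.2 of 6 mm) after that and is out again, the red button is out, the blue lever is within 12 mm of shut, and every loose thing is within 20 mm of where it was (value of joint orange_lever above 0.075 m and velocity of joint orange_lever below 0.005 m/s and value of joint each of start, stop below 0.002 m and value of joint blue_lever below 0.012 m and distance of each of cup, tile, tin, jar, sanding_block, ring, brush from where it was at the start of the episode below 0.02 m); the robot touches nothing.
It fails at once if the start button is pressed while the orange gate is not fully open (value of joint start above 0.003 m and value of joint orange_lever below 0.075 m).
It fails at once if the red stop button is pressed (value of joint stop above 0.003 m).
It fails at once if the blue gate is moved open (value of joint blue_lever above 0.015 m).
It fails at once if a lever paddle is gripped between the fingers ((y of the grasp point in the frame of orange_paddle between -0.006 and 0.006 m and x of the grasp point in the frame of orange_paddle between -0.03 and 0.03 m and z of the grasp point in the frame of orange_paddle below 0.002 m) or (y of the grasp point in the frame of blue_paddle between -0.006 and 0.006 m and x of the grasp point in the frame of blue_paddle between -0.03 and 0.03 m and z of the grasp point in the frame of blue_paddle below 0.002 m)).
It fails at once if a loose thing is shifted by more than 20 mm, or lifted (distance of any of cup, tile, tin, jar, sanding_block, ring, brush from where it was at the start of the episode above 0.02 m).
It also fails if it takes over 46 s, if anything falls off the work surface, if the arm or the gripper's body presses on something with over 40 N, if the wrist force passes 120 N, or if a joint passes its speed limit or range.

### The arm

A 6-joint arm with a two-finger parallel gripper is mounted at the origin on the work surface. World frame = base frame: x ahead of the robot, y to its left, z up, the work surface at z = 0. Lengths are in m, angles in rad, forces in N, time in s.
With the tool pointing down it reaches from about 0.4 to 0.825 m from the base axis. Payload 7 kg.
Tool frame: the origin (TCP) lies between the finger pads; the fingertips stand 8 mm ahead of it and the grasp point (between the pads) lies 11 mm behind it (arm.finger_overhang is the distance from the TCP to the fingertips, in m); z points along the fingers, y is the line along which they close (so a half turn about z gives the same grasp; the last joint's range is limited). The gripper opens to 88 mm and grips with 3 to 60 N. Pads are 19 mm wide; open, the fingers measure 130 mm over their backs; the gripper's body (78 mm by 193 mm) begins 47 mm behind the grasp point.
Start: joints at [-0.871, 0.359, 0.012, 0, -1.224, -0.288], TCP at [0.27, -0.619, 0.235] pointing down, gripper open.
Joint ranges: [-3.07, 3.07], [-1.43, 2.12], [-1.02, 1.25], [-3.03, 1.67], [-3.05, -0], [-3.03, 3.03]. Speed limits (rad/s): [2.39, 2.39, 3.01, 3.14, 3.14, 3.14].

### API

Orientations are given as [roll, pitch, yaw] about the fixed x, y, z axes, in that order (R = Rz(yaw) Ry(pitch) Rx(roll)).
In Python, from station import arm gives the robot as it stands.
- The arm moves only by the tool move_arm, never from a script. Its argument "rows" is text: rows parted by semicolons, each of 7 numbers parted by spaces: the turn, a rotation vector about the tool's x, y, z in degrees, then the shift along the tool's x, y, z in m, then the finger opening in m, from 0 to 0.0876. A call has 1 to 8 rows; each row shifts and turns the commanded pose from where the row before left it, along the tool's axes as they then stand; what a row does not reach is not made up. A row lasts 1/8 s, in which the tool goes at most 62.5 mm and 10.7 degrees, less where a joint would pass 70% of its speed; a pose out of reach is approached as far as the arm can. A call is refused whole if a number of a shift passes 0.0625 or a number of a turn 10.7, either way. A call with a gripper value outside its range is refused whole. The fingers move at their own pace and stop on an object; "squeeze" is the grip in N (left out, the last holds). Time passes only in rows, so rows that do not move let the fingers close. It gives the time, the measured TCP pose, the force, the opening and the grip force at its end, in the units of the state.
- arm.get_state(): the state, without advancing time (a new reading comes with each control period).
- arm.grab_frame(name): name is "side" or "top" or "wrist"; returns (picture, depth): 420x560x3 uint8, blue, green, red; 420x560 float32, m along the optical axis (not along the pixel's ray), 0 where there is no reading.
- arm.camera_model(name): a dict with "mtx" (3x3 intrinsics, pixels), "camera_from_world" (4x4, takes a point from world to camera coordinates); the wrist camera has in their place "mount" (4x4, takes a point from camera to tool coordinates, whose origin is the TCP and whose axes are the flange's). Camera axes: x right, y down, z forward; pixel columns grow to the right and rows downward; lengths in m; the calibration is good to about 2 mm. A picture is of the moment at which its call begins: read the wrist's pose just before it. camera_model takes no time and is no camera call.
- arm.job_done(): hands the job in; it is judged then, once.
The state is a dict: "t": time; "q": joint angles; "qd": joint speeds; "joint_efforts": joint torques, N m; "eef_pos": TCP position; "ee_rot": TCP orientation; "force": force on the tool from outside, world axes, zero at the start; "moment": the same for the moment, N m; "width": finger opening in m; "gripper_force": force on a finger pad.
Only numpy, scipy, OpenCV 4.12 (cv2) and the standard library are available. Lean on these libraries where they do the work, as an engineer would, in place of code of your own. Each camera call takes 0.05 s, during which the arm holds its last target. There are 200 camera calls.

## Working session

There is one attempt and no reset: what is moved stays moved. The work goes in short steps, Python scripts to look and compute and a tool call to move; the robot and the scene stay as the last step left them, time stands still between calls to the robot, and variables do not carry over. Pictures are saved under pics/ and viewed, at most 10 in all, crops included, and the job is handed in when it is done.

Besides the shell and the picture viewer there is one more tool, called after "Request:" as name(argument=value, ...), one argument or row to a line, values as JSON. move_arm: Moves the arm, as the interface text tells. Its arguments: {"type":"object","properties":{"rows":{"type":"string"},"squeeze":{"type":"number"}},"required":["rows"]}

```bash
mkdir -p pics; python3 - <<'E'
from station import arm
import cv2,numpy as np
for n in("top","side"):
    p,d=arm.grab_frame(n);cv2.imwrite(f"pics/{n}0.png",p);np.save(f"pics/{n}0.npy",d)
    m=arm.camera_model(n);print(n,np.round(m["mtx"],1).tolist(),np.round(np.linalg.inv(m["camera_from_world"]),3).tolist())
s=arm.get_state();print(s["t"],s["eef_pos"],s["ee_rot"],s["width"])
E
```

```text
top [[513.2, 0.0, 278.9], [0.0, 513.2, 204.2], [0.0, 0.0, 1.0]] [[0.04, -0.978, 0.203, 0.379], [-0.999, -0.04, 0.007, 0.005], [0.001, -0.203, -0.979, 1.217], [0.0, 0.0, 0.0, 1.0]]
side [[517.4, 0.0, 284.0], [0.0, 517.4, 214.6], [0.0, 0.0, 1.0]] [[-0.749, -0.39, 0.536, -0.098], [-0.663, 0.437, -0.608, 0.82], [0.002, -0.81, -0.586, 0.898], [0.0, 0.0, 0.0, 1.0]]
0.1 [ 0.26998317 -0.61817332  0.23368964] [ 3.14003366e+00 -1.37030772e-04 -2.72990161e+00] 0.08780501115493168
```

View pics/top0.png

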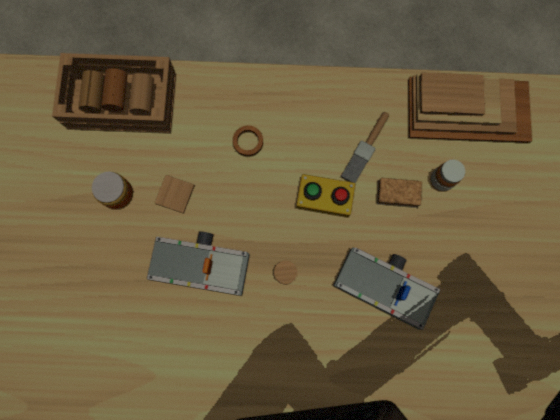

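View pics/side0.png

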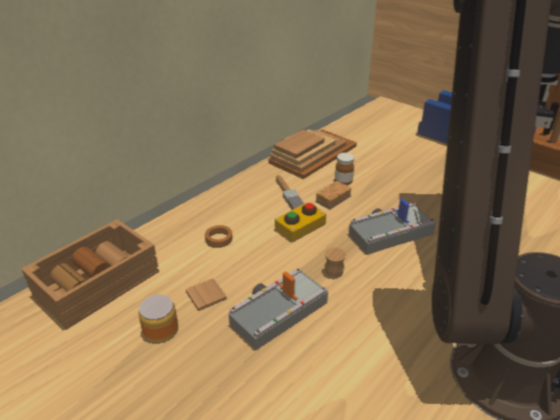

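The top view shows the orange paddle at about (208,265) on a casing spanning columns 150–247, the green button at (313,191), the red at (341,196), the blue paddle at (402,293) and the cup at (285,272). Next I measure these, and zoom in to check the opening direction.

```bash
cat > h.py <<'E'
from station import arm
import cv2,numpy as np
def ray(n,uv,z):
    m=arm.camera_model(n);T=np.linalg.inv(m["camera_from_world"])
    d=T[:3,:3]@np.linalg.solve(m["mtx"],[*uv,1]);c=T[:3,3]
    return c+d*(z-c[2])/d[2]
def pts(n,d,mask):
    m=arm.camera_model(n);T=np.linalg.inv(m["camera_from_world"])
    v,u=np.nonzero(mask&(d>0));z=d[v,u]
    P=np.linalg.solve(m["mtx"],np.array([u,v,np.ones_like(u)]))*z
    return (T[:3,:3]@P).T+T[:3,3]
E
python3 - <<'E'
from h import *
p=cv2.imread("pics/top0.png");d=np.load("pics/top0.npy");h=cv2.cvtColor(p,cv2.COLOR_BGR2HSV)
def box(m,u0,u1,v0,v1):
    k=np.zeros(m.shape,bool);k[v0:v1,u0:u1]=1;return m&k
H,S,V=cv2.split(h)
specs=dict(orange=(box((H<15)&(S>180)&(V>90),198,222,250,282),.105),blue=(box((H>100)&(H<130)&(S>130),385,420,275,310),.105),
 green=(box((H>45)&(H<85)&(S>120),300,326,178,204),None),red=(box(((H<8)|(H>172))&(S>150),328,354,184,208),None))
for k,(m,z) in specs.items():
    P=pts("top",d,m);zt=np.percentile(P[:,2],90);t=P[P[:,2]>zt-.006]
    v,u=np.nonzero(m);print(k,m.sum(),"px",u.mean().round(1),v.mean().round(1),"ztop",zt.round(4),"mean top",t.mean(0).round(4),"rect",cv2.minAreaRect(t[:,:2].astype(np.float32)))
# orange casing: grey raised points
for nm,(u0,u1,v0,v1) in dict(orange=(140,258,232,300),blue=(328,445,245,332)).items():
    m=box(S<110,u0,u1,v0,v1);P=pts("top",d,m);P=P[(P[:,2]>.03)&(P[:,2]<.062)]
    print(nm,"casing",cv2.minAreaRect(P[:,:2].astype(np.float32)))
for nm,(u0,u1,v0,v1) in dict(cup=(268,302,255,290),box=(294,358,172,218)).items():
    P=pts("top",d,box(S>=0,u0,u1,v0,v1));P=P[P[:,2]>.025];print(nm,P.min(0).round(3),P.max(0).round(3))
a=cv2.resize(p[228:302,140:256],None,fx=6,fy=6,interpolation=cv2.INTER_CUBIC)
cv2.imwrite("pics/crop.png",np.clip(a*1.8,0,255).astype(np.uint8))
E
```

```text
orange 53 px 205.9 264.5 ztop 0.1088 mean top [0.4698 0.166  0.1058] rect ((0.4695455729961395, 0.1658802181482315), (0.008235162124037743, 0.030436813831329346), 84.9154281616211)
blue 144 px 402.6 292.7 ztop 0.1072 mean top [ 0.4277 -0.2632  0.1051] rect ((0.42792120575904846, -0.2632739841938019), (0.01133573055267334, 0.03144712746143341), 66.84485626220703)
green 125 px 312.4 189.2 ztop 0.0655 mean top [ 0.6567 -0.0615  0.0629] rect ((0.6566463112831116, -0.061734192073345184), (0.024632681161165237, 0.024365557357668877), 76.41861724853516)
red 136 px 340.6 194.1 ztop 0.0647 mean top [ 0.647  -0.1268  0.0624] rect ((0.648211658000946, -0.12708468735218048), (0.024374814704060555, 0.02702527865767479), 45.714988708496094)
orange casing ((0.4874723553657532, 0.19285084307193756), (0.22030481696128845, 0.12960100173950195), 82.59807586669922)
blue casing ((0.454219251871109, -0.2435653954744339), (0.2201378047466278, 0.1307951807975769), 65.54763793945312)
cup [ 0.44  -0.031  0.027] [0.49  0.019 0.067]
box [ 0.604 -0.162  0.025] [ 0.7   -0.026  0.069]
```

View pics/crop.png

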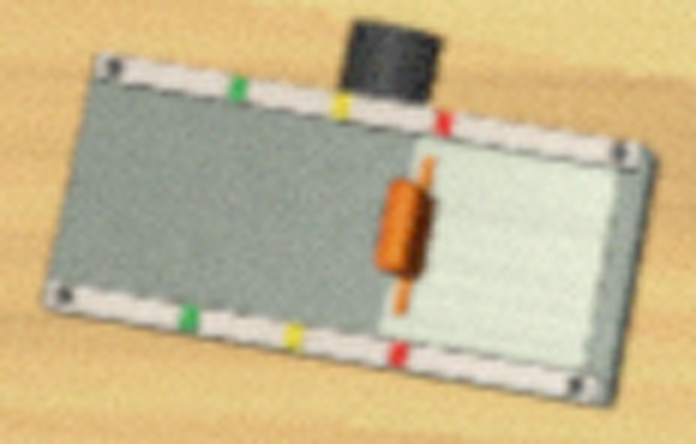

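The crop shows the red marks on the right, the green on the left and the pale shutter plate behind the paddle on the right. So opening points image-left, world direction d ≈ (0.13, 0.99), with the paddle at (0.470, 0.166). I'll turn the tool so its x = -d and close the fingers.

Request:
move_arm(
  rows="0 0 -9.8 0 0 0 0; 0 0 -9.8 0 0 0 0; 0 0 -9.8 0 0 0 0; 0 0 -9.8 0 0 0 0; 0 0 -9.8 0 0 0 0; 0 0 -9.8 0 0 0 0; 0 0 0 0 -0.05 0 0; 0 0 0 0 -0.05 0 0",
  squeeze=20,
)

```text
t: 1.1
eef_pos: [0.3698, -0.632, 0.2346]
ee_rot: [3.142, 0.0, -1.705]
force: [-0.7, -0.4, 0.0]
width: 0.0134
gripper_force: 0.0
```

Request:
move_arm(
  rows="0 0 0 -0.05 0 0 0; 0 0 0 -0.05 0 0 0; 0 0 0 -0.05 0 0 0; 0 0 0 -0.05 0 0 0; 0 0 0 -0.05 0 0 0; 0 0 0 -0.05 0 0 0; 0 0 0 -0.05 0 0 0; 0 0 0 -0.05 0 0 0",
)

```text
t: 2.1
eef_pos: [0.422, -0.2337, 0.2344]
ee_rot: [3.141, 0.0, -1.704]
force: [0.3, -1.4, -0.3]
width: 0.0
gripper_force: 0.0
```

Request:
move_arm(
  rows="0 0 0 -0.05 0 0 0; 0 0 0 -0.05 0 0 0; 0 0 0 -0.05 0 0 0; 0 0 0 -0.05 0 0 0; 0 0 0 -0.05 0 0 0; 0 0 0 -0.05 0 0 0; 0 0 0 -0.05 0 0 0; 0 0 0 0 0 0 0",
)

```text
t: 3.1
eef_pos: [0.4687, 0.1143, 0.2341]
ee_rot: [3.141, -0.0, -1.7]
force: [0.7, -0.5, 0.7]
width: 0.0006
gripper_force: 0.0
```

Request:
move_arm(
  rows="0 0 0 0 0.006 0.04 0; 0 0 0 0 0 0.04 0; 0 0 0 0 0 0.04 0; 0 0 0 0 0 0.03 0; 0 0 0 0 0 0.008 0; 0 0 0 0 0 0 0",
)

```text
t: 3.85
eef_pos: [0.4627, 0.1121, 0.0767]
ee_rot: [3.141, -0.001, -1.704]
force: [-0.0, 0.1, -0.1]
width: 0.0006
gripper_force: 0.0
```

```bash
python3 - <<'E'
from h import *
p,d=arm.grab_frame("side");a=cv2.resize(p[180:390,180:460],(800,600),interpolation=cv2.INTER_CUBIC)
cv2.imwrite("pics/s1.png",np.clip(a*1.3,0,255).astype(np.uint8));print(arm.get_state()["eef_pos"],arm.get_state()["force"])
E
```

```text
[0.46312656 0.11246548 0.07736427] [ 0.29007524 -0.29441287 -0.56595584]
```

View pics/s1.png

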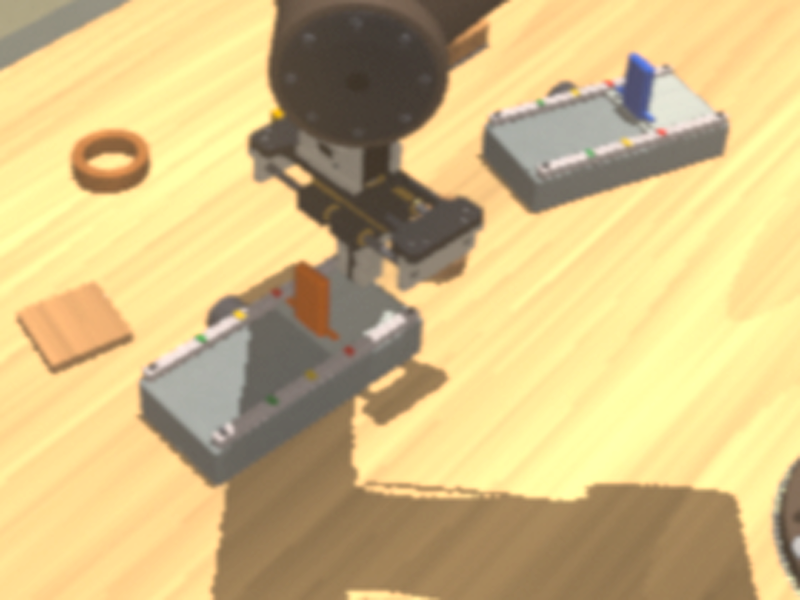

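The side view shows the closed fingertips standing behind the paddle on its red side, above the plate, with the gripper body clear. Pushing now.

Request:
move_arm(
  rows="0 0 0 -0.012 0 0 0; 0 0 0 -0.012 0 0 0; 0 0 0 -0.008 0 0 0; 0 0 0 -0.008 0 0 0; 0 0 0 -0.008 0 0 0; 0 0 0 -0.008 0 0 0; 0 0 0 -0.008 0 0 0; 0 0 0 -0.008 0 0 0",
)

```text
t: 4.9
eef_pos: [0.4694, 0.1702, 0.0769]
ee_rot: [3.135, -0.023, -1.704]
force: [17.5, -67.8, 26.0]
width: 0.0003
gripper_force: 32.7
```

Request:
move_arm(
  rows="0 0 0 -0.006 0 0 0; 0 0 0 -0.006 0 0 0; 0 0 0 -0.006 0 0 0; 0 0 0 -0.006 0 0 0; 0 0 0 -0.006 0 0 0; 0 0 0 -0.003 0 0 0; 0 0 0 0 0 0 0",
)

```text
t: 5.78
eef_pos: [0.4747, 0.2077, 0.0768]
ee_rot: [3.138, -0.014, -1.705]
force: [5.0, -29.8, 16.7]
width: 0.0005
gripper_force: 15.0
```

```bash
python3 - <<'E'
from h import *
s=arm.get_state();print(s["eef_pos"],s["force"])
p,d=arm.grab_frame("side");a=cv2.resize(p[250:360,210:350],(700,550),interpolation=cv2.INTER_CUBIC)
cv2.imwrite("pics/s2.png",np.clip(a*1.4,0,255).astype(np.uint8))
E
```

```text
[0.47465281 0.20768447 0.07682676] [  5.0065536  -29.82553445  16.74869014]
```

View pics/s2.png

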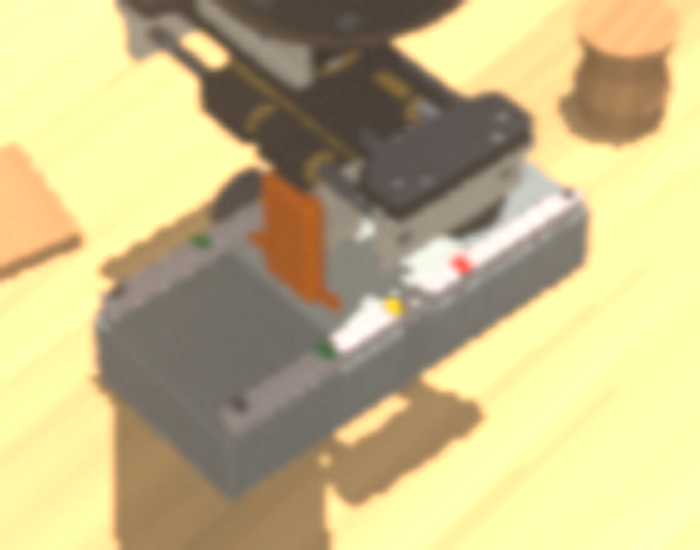

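The side view shows the paddle past yellow, about 60% of the way to green. I'll let it settle to see whether the 30 N is real.

Request:
move_arm(
  rows="0 0 0 0 0 0 0; 0 0 0 0 0 0 0",
)

```text
t: 6.08
eef_pos: [0.4755, 0.2129, 0.0768]
ee_rot: [3.14, -0.006, -1.704]
force: [0.4, -12.8, 8.8]
width: 0.0004
gripper_force: 6.1
```

```bash
python3 - <<'E'
from h import *
s=arm.get_state();print(s["eef_pos"],s["force"],s["moment"])
p,d=arm.grab_frame("wrist");cv2.imwrite("pics/w1.png",p)
E
```

```text
[0.47552497 0.21285508 0.07679789] [  0.37757262 -12.77944402   8.84283198] [-4.13911469e+00 -2.24722498e-03  1.49075281e-01]
```

View pics/w1.png

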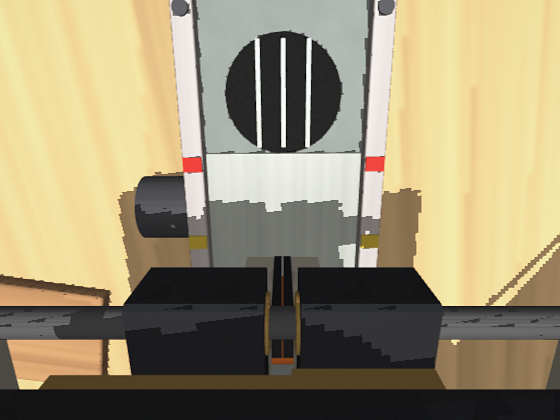

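The wrist view shows the fingers centred on the plate, with the yellow marks level with the fingertips and the red behind. The force is decaying (viscous), so I'll push on slowly.

Request:
move_arm(
  rows="0 0 0 -0.002 0 0 0; 0 0 0 -0.002 0 0 0; 0 0 0 -0.002 0 0 0; 0 0 0 -0.002 0 0 0; 0 0 0 -0.002 0 0 0; 0 0 0 -0.002 0 0 0; 0 0 0 0 0 0 0; 0 0 0 0 0 0 0",
)

```text
t: 7.12
eef_pos: [0.4773, 0.2263, 0.0767]
ee_rot: [3.14, -0.004, -1.703]
force: [-0.1, -9.9, 6.3]
width: 0.0006
gripper_force: 5.0
```

Request:
move_arm(
  rows="0 0 0 -0.002 0 0 0; 0 0 0 -0.001 0 0 0; 0 0 0 0 0 0 0; 0 0 0 0 0 0 0; 0 0 0 0 0 0 0; 0 0 0 0 0 0 0",
)

```text
t: 7.88
eef_pos: [0.4771, 0.2265, 0.0767]
ee_rot: [3.139, -0.008, -1.704]
force: [3.0, -21.4, 12.4]
width: 0.0007
gripper_force: 10.5
```

The TCP has stalled at y 0.2265 while the force rises, so this is the hard stop. Backing off, lifting and verifying.

Request:
move_arm(
  rows="0 0 0 0.02 0 0 0; 0 0 0 0.03 0 0 0; 0 0 0 0.01 0 0 0; 0 0 0 0 0 -0.04 0; 0 0 0 0 0 -0.04 0; 0 0 0 0 0 -0.04 0; 0 0 0 0.05 0 0 0; 0 0 0 0.05 0 0 0",
)

```text
t: 8.88
eef_pos: [0.4574, 0.0726, 0.1972]
ee_rot: [-3.14, 0.001, -1.702]
force: [1.0, -0.6, -0.1]
width: 0.0001
gripper_force: 0.0
```

```bash
python3 - <<'E'
from h import *
p,d=arm.grab_frame("top");s=arm.get_state();print(s["eef_pos"],s["ee_rot"],s["force"])
h=cv2.cvtColor(p,cv2.COLOR_BGR2HSV);H,S,V=cv2.split(h);m=(H<15)&(S>180)&(V>90);k=np.zeros(m.shape,bool);k[240:290,155:215]=1
P=pts("top",d,m&k);t=P[(P[:,2]>.09)];print(len(t),t.mean(0))
a=cv2.resize(p[160:310,140:365],None,fx=3.5,fy=3.5,interpolation=cv2.INTER_CUBIC)
cv2.imwrite("pics/t2.png",np.clip(a*1.6,0,255).astype(np.uint8))
E
```

```text
[0.45519257 0.06837289 0.19671708] [ 3.14085670e+00 -5.62173290e-05 -1.70332831e+00] [-3.49915955 -5.84031578 -1.6711638 ]
0 [nan nan nan]<stdin>:4: RuntimeWarning: Mean of empty slice.
  ret = um.true_divide(
```

View pics/t2.png

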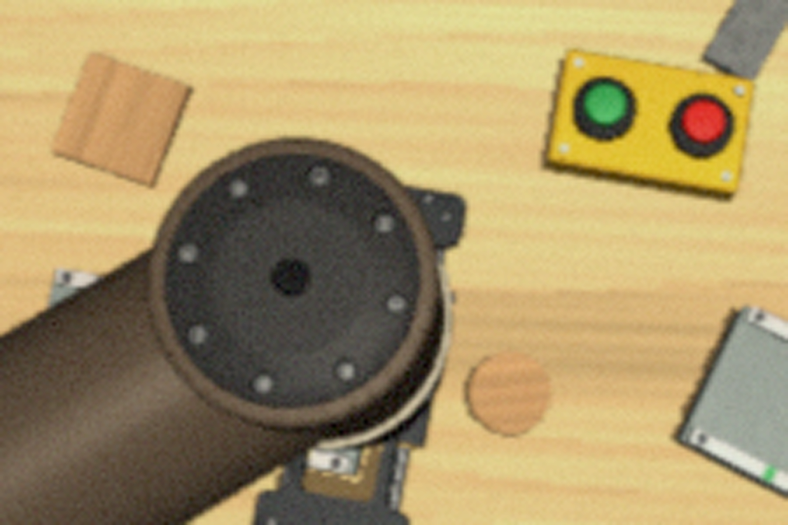

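The view is occluded by the arm. I'll move over to the green button and look from there.

Request:
move_arm(
  rows="0 0 0 0.025 -0.054 0 0; 0 0 0 0.025 -0.054 0 0; 0 0 0 0.026 -0.054 0 0; 0 0 0 0.026 -0.055 0 0; 0 0 0 0 0 0 0; 0 0 0 0 0 0 0",
)

```text
t: 9.68
eef_pos: [0.6587, -0.057, 0.1957]
ee_rot: [3.14, -0.0, -1.704]
force: [-1.3, 0.2, 0.5]
width: 0.0005
gripper_force: 0.0
```

```bash
python3 - <<'E'
from h import *
p,d=arm.grab_frame("top");s=arm.get_state();print(s["t"],s["eef_pos"],s["ee_rot"],s["force"])
h=cv2.cvtColor(p,cv2.COLOR_BGR2HSV);H,S,V=cv2.split(h);m=(H<15)&(S>180)&(V>60);k=np.zeros(m.shape,bool);k[240:290,152:215]=1
P=pts("top",d,m&k);t=P[(P[:,2]>.09)];print(len(t),t.mean(0))
a=cv2.resize(p[170:300,140:360],None,fx=3.5,fy=3.5,interpolation=cv2.INTER_CUBIC)
cv2.imwrite("pics/t3.png",np.clip(a*1.6,0,255).astype(np.uint8))
E
```

```text
9.725 [ 0.65846404 -0.05659387  0.19628408] [ 3.14106483e+00  1.03072918e-04 -1.70337361e+00] [-0.11145663  0.14526605 -0.18200843]
0 [nan nan nan]<stdin>:4: RuntimeWarning: Mean of empty slice.
  ret = um.true_divide(
```

View pics/t3.png

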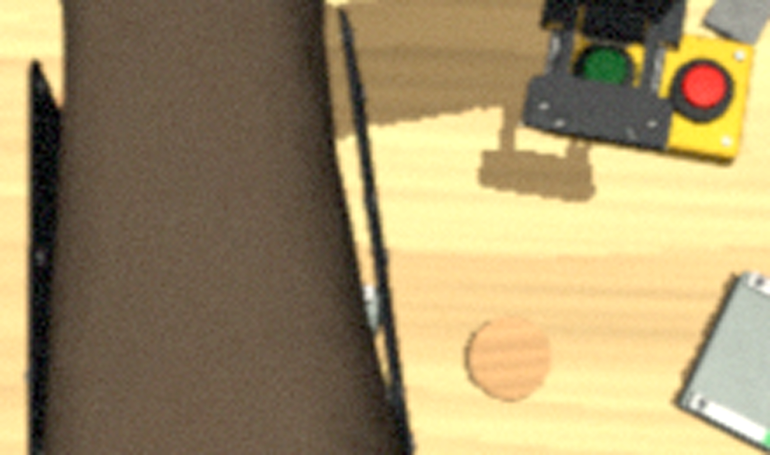

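The forearm still hides the gate from above. The green button shows between the gripper parts at about pixel (313,189). I'll measure the paddle from the side camera instead.

```bash
python3 - <<'E'
from h import *
q=cv2.imread("pics/side0.png")
p,d=arm.grab_frame("side")
def f(p,d):
    H,S,V=cv2.split(cv2.cvtColor(p,cv2.COLOR_BGR2HSV));P=pts("side",d,(H<16)&(S>150)&(V>60))
    t=P[(P[:,2]>.07)&(P[:,2]<.12)&(abs(P[:,0]-.475)<.05)&(P[:,1]>.08)&(P[:,1]<.3)];return len(t),np.median(t,0)
print(f(q,np.load("pics/side0.npy")),f(p,d))
a=cv2.resize(p[190:360,200:400],None,fx=3.5,fy=3.5,interpolation=cv2.INTER_CUBIC)
cv2.imwrite("pics/s3.png",np.clip(a*1.3,0,255).astype(np.uint8))
E
```

```text
(145, array([0.46298622, 0.17068538, 0.09506188])) (159, array([0.4725566 , 0.24775136, 0.09604798]))
```

View pics/s3.png

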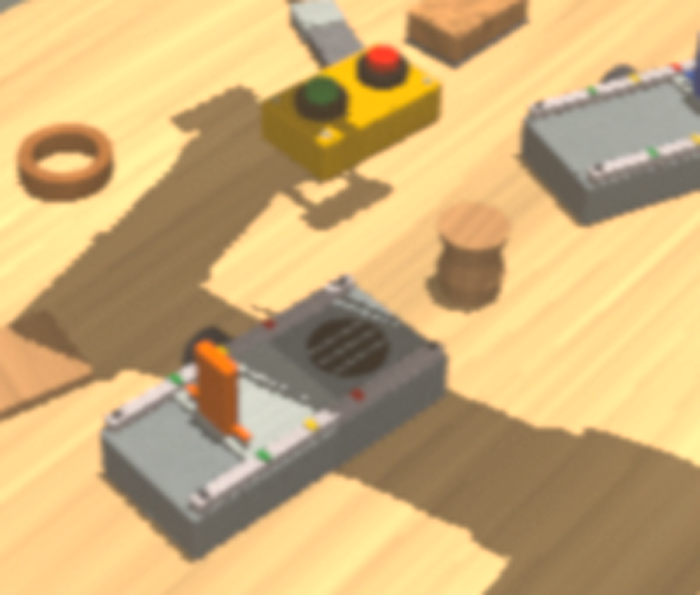

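The side view shows the paddle foot level with the green marks (about (195,395) to (245,435)); measured travel is 78 mm, so the gate is fully open. Pressing the green button now.

Request:
move_arm(
  rows="0 0 0 0.005 0.001 0.04 0; 0 0 0 0 0 0.04 0; 0 0 0 0 0 0.03 0; 0 0 0 0 0 0.006 0; 0 0 0 0 0 0 0; 0 0 0 0 0 0 0",
)

```text
t: 10.52
eef_pos: [0.6582, -0.0615, 0.0825]
ee_rot: [-3.139, 0.001, -1.703]
force: [0.5, 0.3, 0.5]
width: 0.0004
gripper_force: 0.0
```

Request:
move_arm(
  rows="0 0 0 0 0 0.003 0; 0 0 0 0 0 0.003 0; 0 0 0 0 0 0.002 0; 0 0 0 0 0 0.002 0; 0 0 0 0 0 0 0; 0 0 0 0 0 0 0",
)

```text
t: 11.28
eef_pos: [0.6572, -0.0619, 0.0705]
ee_rot: [3.141, -0.0, -1.704]
force: [-0.3, -0.4, 0.2]
width: 0.0005
gripper_force: 0.0
```

Request:
move_arm(
  rows="0 0 0 0 0 0.002 0; 0 0 0 0 0 0.002 0; 0 0 0 0 0 0.001 0; 0 0 0 0 0 0 0; 0 0 0 0 0 0 0",
)

```text
t: 11.9
eef_pos: [0.6573, -0.0619, 0.0658]
ee_rot: [-3.141, 0.0, -1.704]
force: [-0.5, -0.4, 4.2]
width: 0.0007
gripper_force: 2.0
```

Request:
move_arm(
  rows="0 0 0 0 0 0.001 0; 0 0 0 0 0 0.001 0; 0 0 0 0 0 0 0; 0 0 0 0 0 0 0",
)

```text
t: 12.4
eef_pos: [0.6574, -0.0619, 0.0643]
ee_rot: [-3.141, -0.0, -1.703]
force: [-2.5, 1.1, 9.0]
width: 0.0004
gripper_force: 4.5
```

Request:
move_arm(
  rows="0 0 0 0 0 0.001 0; 0 0 0 0 0 0.001 0; 0 0 0 0 0 0.001 0; 0 0 0 0 0 0 0; 0 0 0 0 0 0 0",
)

```text
t: 13.02
eef_pos: [0.6575, -0.0619, 0.0639]
ee_rot: [-3.14, -0.0, -1.702]
force: [-9.6, 3.3, 27.3]
width: 0.0006
gripper_force: 13.4
```

The button is bottomed: 27 N with no further travel. Retreating.

Request:
move_arm(
  rows="0 0 0 0 0 -0.01 0; 0 0 0 0 0 -0.03 0; 0 0 0 0 0 -0.04 0; 0 0 0 0 0 -0.04 0; 0 0 0 0 0 0 0; 0 0 0 0 0 0 0; 0 0 0 0 0 0 0; 0 0 0 0 0 0 0",
)

```text
t: 14.02
eef_pos: [0.6568, -0.062, 0.1794]
ee_rot: [3.14, -0.001, -1.704]
force: [-0.6, 0.1, -0.3]
width: 0.0003
gripper_force: 0.0
```

```bash
python3 - <<'E'
from h import *
p,d=arm.grab_frame("side")
H,S,V=cv2.split(cv2.cvtColor(p,cv2.COLOR_BGR2HSV));P=pts("side",d,(H<16)&(S>150)&(V>60))
t=P[(P[:,2]>.07)&(P[:,2]<.12)&(abs(P[:,0]-.475)<.05)&(P[:,1]>.08)&(P[:,1]<.3)];print(len(t),np.median(t,0))
P=pts("side",d,(H>45)&(H<90)&(S>80));t=P[np.hypot(P[:,0]-.657,P[:,1]+.062)<.025];print("green",len(t),np.percentile(t[:,2],[50,90]))
s=arm.get_state();print(s["t"],s["eef_pos"],s["force"]);print(arm.job_done())
E
```

```text
163 [0.47296844 0.24771074 0.09676632]
green 23 [0.06093373 0.06456525]
14.075 [ 0.6569218  -0.06192888  0.17958164] [ 0.57390128 -0.73077995  0.04054736]
the job is handed in; nothing more can be done
None
```

I pushed the orange lever to its fully open stop, pressed the green button right in and let it come out again, and handed the job in at about 14 s; no verdict came back, and I did not re-measure the blue gate, red button or loose things at the end.

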